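Index the cone flange and lock it with the key

TASK

Turn the notched cone flange on its jig, with gentle pushes on the studs near its edge, until its notch faces the sliding key. Then slide the key into the notch and press it firmly home without ramming it, so that the flange is locked in line with the mark. Leave the flange lying flat, let go of everything and do not disturb the other things on the bench.

Things in the scene. Friction and masses are not known exactly. Their poses are not given: they have to be found in the camera images.
- jig: Fixed grey plate 240 x 170 x 14 mm under all that is worked on. Origin on the bench under the flange's turning axis, z up; +x points from that axis to the mark and on along the key's slide. The plate spans x -85 to 155, y -85 to 85 mm. A plastic spigot 42 mm in diameter, 10 mm high, stands at the axis. Two fixed cheeks 10 mm high (x 83 to 153, |y| 19.5 to 27.5 mm) guide the key.
- flange: Loose steel disc, 120 mm in diameter, 12 mm thick on 1.5 mm plastic feet, about 0.45 kg, its bore on the spigot with 1.5 mm play; turns either way against friction (1 to 2 N at a stud) and stays where left. Origin at its axis, underside; x towards the notch, z up. Disc top 27.5 mm above the bench. A copper cone, 54 mm across, 24 mm high, stands in its middle. Finger forces over 20 N on it are rough.
- notch (a point): Middle of the mouth of the flange's only notch, on the rim 60 mm from the flange's axis, half-way up the disc (21.5 mm above the bench). V-shaped with a blunt floor: 16 mm wide at the rim, 8 mm at its floor, 14 mm deep.
- stud_a (a point): Steel stud on the flange to be pushed sideways: 12 mm in diameter, 18 mm high (27.5 to 45.5 mm above the bench), 48 mm from the axis, +90 degrees (anticlockwise from above) from the notch. This point is half-way up it.
- stud_b (a point): The same kind of stud, opposite the notch (180 degrees), 48 mm from the axis.
- stud_c (a point): The same kind of stud, at -90 degrees from the notch, 48 mm from the axis.
- mark (a point): Point on the jig 60 mm from the turning axis on the key's side, 21.5 mm above the bench, at the inner end of a short white scribed line on the plate (partly under the rim); the notch's mouth has to come here. The key, once seated, centres the notch on it.
- key (a joint): Travel of the aluminium key towards the flange, m. 0 = fully back (nose 82 mm from the turning axis); meets the rim at 0.022; wedges home in the notch at 0.033 to 0.037. Friction 2 N, stays where left. Nose 9 mm wide at the tip, 18 mm wide 16 mm behind it; it enters if the notch is within 3 mm of the mark and turns the flange the rest. A 10 N push seats it; over 25 N is ramming.
- key_grip (a point): Point in the key's upright grip plate, which is 10 mm thick along the slide, 26 mm wide, and reaches from 26 to 62 mm above the bench; the point is 48 mm above the bench in the plate's middle, 32 mm behind the nose tip. Axes as the jig's: the key slides home along -x.
- spacer: Bystander: small steel ring, 22 mm across, on a corner of the jig plate.
- spare_cone: Bystander: small copper cone 48 mm across, on the bench.
- driver: Bystander: screwdriver 170 mm long.
- spanner: Bystander: spanner 160 mm long.
- rinse: Bystander: white bottle, 60 mm across, 150 mm high.
- standard: Bystander: white jar, 44 mm across, 90 mm high.

How it is judged:
On the way, in this order (a step that is already met when the one before it is completed fails the run):
1. the flange is turned so that its notch's mouth is within 6 mm of the mark (horizontal distance between notch and mark below 0.006 m), for 0.2 s.
2. the key is pressed home in the notch (travel over 32 mm) with more than 4 N on the flange (value of joint key above 0.032 m and contact force between key and flange above 4 N), for 0.05 s.
At the end, for the whole second after the job is handed in: The notch's mouth is within 3 mm of the mark, the key's travel is over 32 mm, and the flange lies flat (within 0.04 rad) on the jig, at rest (horizontal distance between notch and mark below 0.003 m and value of joint key above 0.032 m and angle between flange's own z axis and vertical below 0.04 rad and z of flange in the frame of jig below 0.018 m and linear speed of flange below 0.01 m/s and velocity of joint key below 0.01 m/s); the robot touches nothing.
It fails at once if the fingers push or squeeze the flange with more than 20 N (contact force between the fingers and flange above 20 N).
It fails at once if the key is rammed against the flange with more than 25 N (contact force between key and flange above 25 N).
It fails at once if the flange is lifted off the jig or tipped (z of flange in the frame of jig above 0.022 m or angle between flange's own z axis and vertical above 0.15 rad).
It fails at once if a bystander is moved more than 20 mm (distance of any of spacer, spare_cone, driver, spanner, rinse, standard from where it was at the start of the episode above 0.02 m).
It also fails if it takes over 72 s, if anything falls off the work surface, if the arm or the gripper's body presses on something with over 40 N, if the wrist force passes 120 N, or if a joint passes its speed limit or range.

ROBOT

A 6-joint arm with a two-finger parallel gripper is mounted at the origin on the work surface. World frame = base frame: x ahead of the robot, y to its left, z up, the work surface at z = 0. Lengths are in m, angles in rad, forces in N, time in s.
With the tool pointing down it reaches from about 0.3 to 1 m from the base axis. Payload 5.1 kg.
Tool frame: the origin (TCP) lies on the centre line of the jaws, within the pads' length; the fingertips stand 14 mm ahead of it and the grasp point (between the pads) lies 5 mm behind it; z points along the fingers, y is the line along which they close (so a half turn about z gives the same grasp; the last joint's range is limited). The gripper opens to 95 mm and grips with 3 to 60 N. Pads are 20 mm wide; open, the fingers measure 119 mm over their backs; the gripper's body (75 mm by 180 mm) begins 59 mm behind the grasp point.
Start: joints at [1.249, 0.124, 1.65, -0, 1.367, -0.083], TCP at [0.154, 0.632, 0.229] pointing down, gripper open.
Joint ranges: [-2.61, 2.61], [-1.02, 2.33], [0.03, 2.71], [-1.35, 4.49], [0.32, 2.68], [-2.91, 2.91]. Speed limits (rad/s): [2.57, 2.57, 3.14, 3.14, 3.14, 3.14].

INTERFACE

Orientations are given as a rotation vector (axis times angle).
In Python, from workcell import arm gives the robot as it stands.
- The arm moves only by the shell command python3 -m handwheel 'ROWS' [FORCE]. ROWS is JSON, a list of rows, each a list of 5 numbers: the finger opening in mm, from 0 to 95.1, then the shift along the tool's x, y, z in mm, then the turn about the tool's z in degrees. In form: [[hand, x, y, z, spin], ...]. A call has 1 to 8 rows; each row is the pose to reach, as a shift and turn from the pose commanded when the call began, along the tool's axes at that moment; what a row does not reach only later rows make up. A row lasts 1/10 s, in which the tool goes at most 50 mm and 8.59 degrees, less where a joint would pass 70% of its speed; a pose out of reach is approached as far as the arm can. A call with a gripper value outside its range is refused whole. The fingers move at their own pace and stop on an object; FORCE is the grip in N (left out, the last holds). Time passes only in rows, so rows that repeat a pose let the fingers close. It gives the time, the measured TCP pose, the force, the opening and the grip force at its end, in the units of the state.
- arm.read_state(): the state, without advancing time (a new reading comes with each control period).
- arm.read_camera(name): name is "side" or "top" or "wrist"; returns the picture (420x560x3 uint8, red, green, blue); there is no depth.
- arm.camera_params(name): a dict with "K" (3x3 intrinsics, pixels), "dist_coeffs" ([k1, k2, p1, p2, k3] as OpenCV has them; the pictures are not rectified), "camera_from_world" (4x4, takes a point from world to camera coordinates). Camera axes: x right, y down, z forward; pixel columns grow to the right and rows downward; lengths in m; the calibration is good to about 2 mm. A picture is of the moment at which its call begins: read the wrist's pose just before it. camera_params takes no time and is no camera call; for the wrist camera it gives the pose at the moment of the call.
- arm.finish_job(): hands the job in; it is judged then, once.
Trained networks look in the newest picture that a camera, given by its name, has taken for a name from the list of things; names that differ only in an ending like _2 or _b are one class to them, and where a whole thing is asked for, a point or a joint stands for the part that bears it (a point fixed in the world has none). Each returns a list of dicts, best first, with "confidence" (0 to 1); they miss things now and then, are a little off and sometimes report something else, mostly with a low value. They report only what shows in the picture. A call takes as long as a camera call.
- arm.regions_of(camera, label): "mask" (420x560 bool, what is visible of it) and "location" ([column, row] in pixels, amid what is visible of it).
The state is a dict: "time_s": time; "joint_positions": joint angles; "qd": joint speeds; "tau": joint torques, N m; "eef_pos": TCP position; "tcp_rot": TCP orientation; "wrist_force": force on the tool from outside, world axes, zero at the start; "ft_torque": the same for the moment, N m; "gripper_width": finger opening in m; "grip_force": force on a finger pad.
Only numpy, scipy, OpenCV 4.12 (cv2) and the standard library are available. Lean on these libraries where they do the work, as an engineer would, in place of code of your own. Each camera call takes 0.05 s, during which the arm holds its last target. There are 200 camera calls.

## Working session

There is one attempt and no reset: what is moved stays moved. The work goes in short steps, Python scripts to look and compute and a shell command to move; the robot and the scene stay as the last step left them, time stands still between calls to the robot, and variables do not carry over. Pictures are saved under pics/ and viewed, at most 10 in all, crops included, and the job is handed in when it is done.

```bash
mkdir -p pics
cat > h.py <<'E'
import numpy as np, cv2
from workcell import arm
def snap(c,f=None):
    im=arm.read_camera(c)
    if f: cv2.imwrite('pics/'+f,im[:,:,::-1])
    return im
def ray2z(p,c,px,z):
    K=np.array(p['K']);d=np.array(p['dist_coeffs']);T=np.array(p['camera_from_world'])
    u=cv2.undistortPoints(np.array([[px]],float),K,d)[0,0]
    R=T[:3,:3];t=T[:3,3];o=-R.T@t;v=R.T@np.array([u[0],u[1],1])
    return o+v*(z-o[2])/v[2]
def proj(p,P):
    T=np.array(p['camera_from_world'])
    return cv2.projectPoints(np.array(P,float).reshape(-1,1,3),cv2.Rodrigues(T[:3,:3])[0],T[:3,3],np.array(p['K']),np.array(p['dist_coeffs']))[0][:,0]
E
python3 - <<'E'
from h import *
ims=[snap(c,c+'1.png') for c in('top','side')]
for c in('top','side'):
    p=arm.camera_params(c)
    for n,z in(('jig',.014),('flange',.0275),('notch',.0215),('stud_a',.0365),('key',.03),('key_grip',.048),('spacer',.02),('rinse',.07),('standard',.05),('driver',.01),('spanner',0.01),('spare_cone',0.02)):
        for r in arm.regions_of(c,n)[:4]:
            print(c,n,round(r['confidence'],2),np.round(r['location']),int(r['mask'].sum()),np.round(ray2z(p,c,r['location'],z),3))
print(arm.read_state())
E
```

```text
top jig 0.95 [291. 192.] 3782 [ 0.608 -0.033  0.014]
top flange 0.93 [288. 214.] 1528 [ 0.546 -0.025  0.028]
top notch 0.73 [288. 215.] 1564 [ 0.544 -0.026  0.022]
top stud_a 0.65 [289. 210.] 1620 [ 0.558 -0.027  0.036]
top key 0.65 [294. 175.] 185 [ 0.653 -0.038  0.03 ]
top key_grip 0.65 [293. 171.] 221 [ 0.661 -0.036  0.048]
top rinse 0.61 [432. 258.] 730 [ 0.441 -0.391  0.07 ]
top standard 0.83 [421. 198.] 369 [ 0.595 -0.373  0.05 ]
top standard 0.58 [160. 170.] 354 [0.653 0.32  0.05 ]
top driver 0.64 [288. 211.] 1557 [ 0.557 -0.025  0.01 ]
top driver 0.4 [421. 194.] 364 [ 0.612 -0.386  0.01 ]
top spanner 0.59 [158. 167.] 336 [0.671 0.34  0.01 ]
top spare_cone 0.57 [243. 196.] 233 [0.594 0.096 0.02 ]
side jig 0.92 [256. 228.] 3676 [ 0.608 -0.009  0.014]
side flange 0.69 [282. 230.] 1584 [ 0.545 -0.02   0.027]
side flange 0.33 [239. 210.] 274 [ 0.667 -0.031  0.027]
side notch 0.95 [278. 232.] 1625 [ 0.554 -0.014  0.021]
side stud_a 0.73 [278. 228.] 1539 [ 0.551 -0.013  0.036]
side key 0.48 [240. 212.] 208 [ 0.659 -0.024  0.03 ]
side key_grip 0.71 [240. 212.] 253 [ 0.651 -0.008  0.0
[... 572 characters left out ...]
: 1.3, 'joint_positions': array([ 1.24942721e+00,  1.23816392e-01,  1.65031109e+00,  1.55913278e-05,
        1.36750576e+00, -8.26011037e-02]), 'qd': array([-9.23208586e-04, -9.18315358e-04, -1.80602563e-03, -1.12516133e-03,
        1.14853650e-03, -4.64540634e-06]), 'tau': array([-4.26891052e-05, -4.17585039e+01, -3.60219920e+01,  7.75386323e-02,
        4.30102064e-02, -3.77995934e-05]), 'eef_pos': array([0.15374789, 0.63153654, 0.22863903]), 'tcp_rot': array([-3.74167787e-01, -3.11920786e+00,  5.76552476e-05]), 'wrist_force': array([-0.07095401,  0.33501309, -0.1068072 ]), 'ft_torque': array([ 0.00170135, -0.02319894, -0.00040439]), 'grip_force': 0.0, 'gripper_width': 0.09512827072706202}
```

View pics/top1.png

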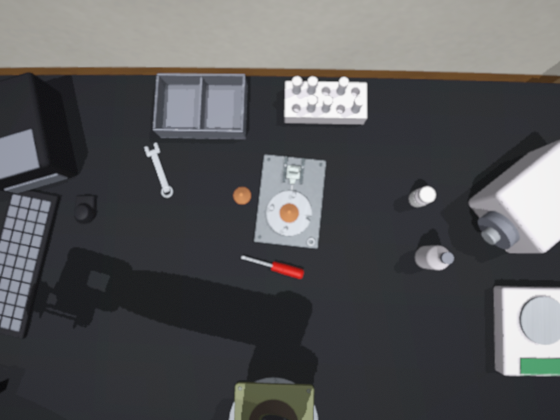

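View pics/side1.png

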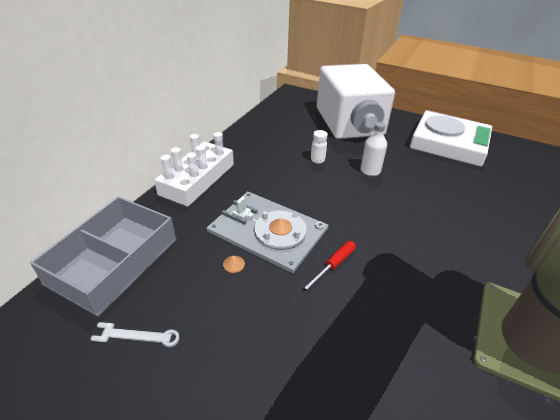

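The pictures show the jig at about (291,200) in the top view, with the key towards the far end (293,172) and the flange at (289,213). The notch seems to be on the right of the flange, at about (309,217). The driver lies in front of the jig and the bottles to the right. I'll move the wrist camera above the flange.

```bash
python3 -m handwheel '[[40,-30,-33,-15,0],[40,-60,-66,-30,0],[40,-90,-99,-45,0],[40,-120,-132,-60,0],[40,-150,-165,-75,0],[40,-180,-198,-90,0],[40,-210,-231,-105,0],[40,-240,-264,-120,0]]'
python3 -m handwheel '[[40,-32,-35,0,0],[40,-64,-70,0,0],[40,-96,-106,0,0],[40,-128,-142,0,0],[40,-160,-177,0,0],[40,-192,-213,0,0],[40,-224,-249,0,0],[40,-254,-285,0,0]]'
python3 -m handwheel '[[40,0,0,0,0],[40,0,0,0,0]]'
python3 - <<'E'
from h import *
p=arm.camera_params('wrist');snap('wrist','w1.png')
T=np.array(p['camera_from_world']);print(-T[:3,:3].T@T[:3,3],T[2,:3])
for n,z in(('jig',.014),('flange',.0275),('notch',.0215),('stud_a',.0365),('key',.03),('key_grip',.048)):
  for r in arm.regions_of('wrist',n)[:4]:
    print(n,round(r['confidence'],2),np.round(r['location']),int(r['mask'].sum()),np.round(ray2z(p,0,r['location'],z),4))
E
```

```text
time_s: 2.1
eef_pos: [0.3249, 0.3166, 0.3495]
tcp_rot: [0.373, 3.119, 0.001]
wrist_force: [1.4, 0.4, 0.5]
gripper_width: 0.0413
grip_force: 0.0
time_s: 2.9
eef_pos: [0.5045, -0.0208, 0.3489]
tcp_rot: [0.375, 3.118, 0.0]
wrist_force: [0.8, 1.1, -0.8]
gripper_width: 0.0405
grip_force: 0.0
time_s: 3.1
eef_pos: [0.504, -0.0195, 0.3484]
tcp_rot: [-0.378, -3.118, -0.001]
wrist_force: [0.6, 1.0, 0.1]
gripper_width: 0.04
grip_force: 0.0
[ 0.43043641 -0.00213454  0.50521264] [ 0.26446474 -0.0648796  -0.96221049]
flange 0.73 [281. 200.] 3720 [ 0.5502 -0.0239  0.0275]
notch 0.91 [276. 202.] 3828 [ 0.5536 -0.0333  0.0215]
stud_a 0.94 [278. 199.] 3866 [ 0.5447 -0.0273  0.0365]
stud_a 0.71 [484. 210.] 1049 [0.6483 0.3102 0.0365]
key 0.82 [288. 259.] 450 [ 0.6591 -0.0366  0.03  ]
key_grip 0.83 [290. 258.] 451 [ 0.6486 -0.0325  0.048 ]
```

View pics/w1.png

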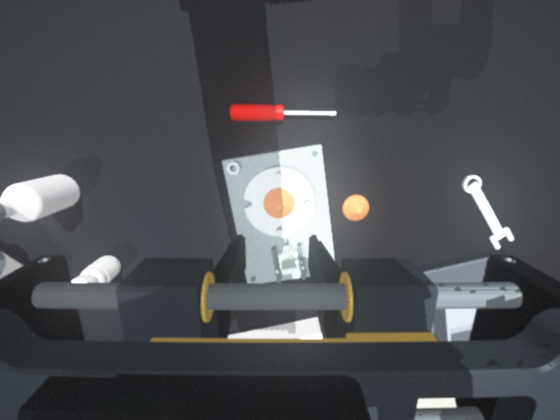

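The wrist view is upside-down: far is at the bottom. The flange is at (280,203), the key at (289,259) and the spacer at (233,168). I'll go lower for a precise measurement.

```bash
python3 -m handwheel '[[95,-10,-2,40,0],[95,-20,-4,80,0],[95,-30,-6,120,0],[95,-40,-8,150,0],[95,-40,-8,150,0],[95,-40,-8,150,0]]'
python3 - <<'E'
from h import *
import pickle
p=arm.camera_params('wrist');im=snap('wrist','w2.png');pickle.dump(p,open('p2.pkl','wb'))
for n,z in(('jig',.014),('flange',.0275),('notch',.0215),('stud_a',.0365),('key',.03),('key_grip',.048),('spacer',.02)):
  for r in arm.regions_of('wrist',n)[:4]:
    print(n,round(r['confidence'],2),np.round(r['location']),int(r['mask'].sum()),np.round(ray2z(p,0,r['location'],z),4))
E
```

```text
time_s: 4.05
eef_pos: [0.5407, -0.0355, 0.199]
tcp_rot: [-0.373, -3.119, -0.0]
wrist_force: [0.2, 0.1, 0.9]
gripper_width: 0.0826
grip_force: 0.0
jig 0.93 [246. 202.] 12676 [ 0.5445 -0.076   0.014 ]
flange 0.68 [288. 202.] 7881 [ 0.5534 -0.0259  0.0275]
notch 0.66 [281. 204.] 7774 [ 0.5551 -0.0339  0.0215]
stud_a 0.9 [286. 200.] 8022 [ 0.5488 -0.0274  0.0365]
key 0.6 [297. 275.] 429 [ 0.6472 -0.0353  0.03  ]
key 0.41 [552. 178.] 320 [0.5974 0.2808 0.03  ]
key 0.32 [286. 199.] 7869 [ 0.5491 -0.0273  0.03  ]
key_grip 0.97 [298. 275.] 398 [ 0.6384 -0.0333  0.048 ]
key_grip 0.63 [284. 200.] 7980 [ 0.5446 -0.0292  0.048 ]
spacer 0.61 [214. 148.] 241 [ 0.4734 -0.093   0.02  ]
spacer 0.61 [284. 197.] 7989 [ 0.5482 -0.0284  0.02  ]
```

View pics/w2.png

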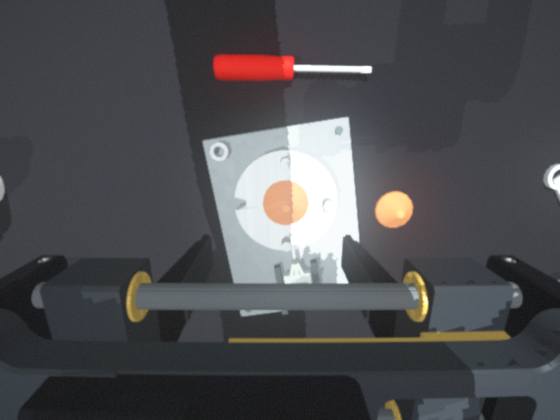

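The notch is at (238,204) and the studs are at (286,160), (327,205) and (287,243). The near jig corners are at (204,140) and (349,117).

Run:
```python
from h import *
import pickle
p=pickle.load(open('p2.pkl','rb'))
im=cv2.imread('pics/w2.png')
f=lambda px,z:np.round(ray2z(p,0,px,z),4)[:2]
A,B=f((204,140),.014),f((349,117),.014)
d=B-A;print('corners',A,B,np.linalg.norm(d),'yaw',np.degrees(np.arctan2(-d[0],d[1])))
u=d/np.linalg.norm(d);ex=np.array([u[1],-u[0]]);print('axis',(A+B)/2+.085*ex,'ex',ex)
for n,px in(('b?',(286,157)),('b?',(327,203)),('b?',(287,240))):print('studtop?',f(px,.0455))
n=f((237,204),.0275);print('notch',n)
for px in((285,150),(236,202),(339,199),(288,250)):print('rim',px,f(px,.0275))
b=f((219,152),.018);print('spacer',b)
cv2.imwrite('pics/w2c.png',cv2.resize(im[110:300,190:370],None,fx=4,fy=3.15*4/3.15*.78,interpolation=cv2.INTER_CUBIC))
```

```text
corners [ 0.4623 -0.1033] [0.4767 0.0637] 0.1676196885810256 yaw -4.92828428213365
axis [ 0.55418576 -0.02710224] ex [ 0.99630301 -0.08590876]
studtop? [ 0.5003 -0.0161]
studtop? [0.5602 0.0166]
studtop? [ 0.5926 -0.0364]
notch [ 0.5418 -0.0843]
rim (285, 150) [ 0.4944 -0.0153]
rim (236, 202) [ 0.5392 -0.0847]
rim (339, 199) [0.5641 0.0332]
rim (288, 250) [ 0.613  -0.0393]
spacer [ 0.4794 -0.0895]
```

View pics/w2c.png

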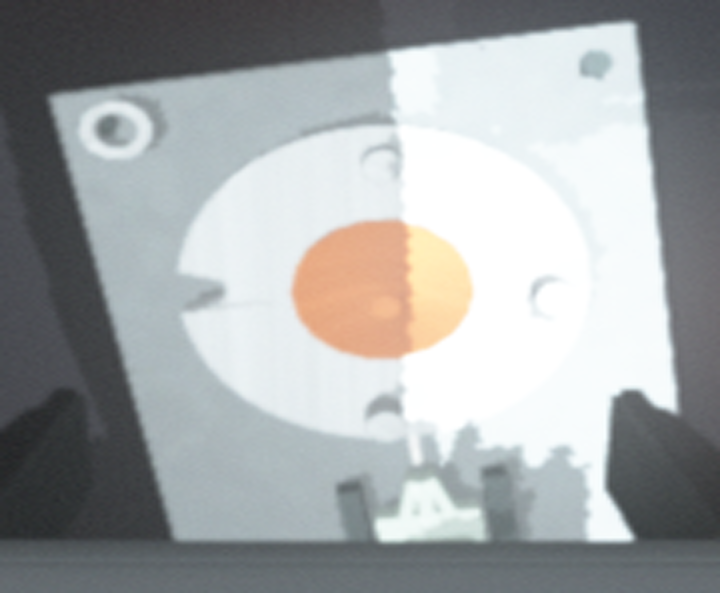

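Run:
```python
from h import *
import pickle
from scipy.optimize import least_squares
p=pickle.load(open('p2.pkl','rb'))
c=lambda x,y:(190+x/4,110+y/3.12)
obs=[c(380,163),c(548,297),c(385,416)]
rim=[c(395,126),c(385,438),c(590,290),c(232,385),c(225,187)]
mouth=c(180,294)
def P(v,off,r,z):
    a=v[2]+np.radians(off);return [v[0]+r*np.cos(a),v[1]+r*np.sin(a),z]
def res(v):
    e=[proj(p,P(v,o,.048,.0455))[0]-q for o,q in zip((-90,180,90),obs)]+[proj(p,P(v,0,.060,.0275))[0]-mouth]
    e=list(np.concatenate(e))
    for q in rim: e.append((np.hypot(*(ray2z(p,0,q,.0275)[:2]-v[:2]))-.06)*800)
    return e
s=least_squares(res,[.553,-.027,-1.76]);v=s.x;print(v,np.degrees(v[2]),np.round(s.fun,1))
print('a,b,c',[np.round(P(v,o,.048,0)[:2],4) for o in(90,180,-90)])
for n,q,z in(('markline',c(415,440),.014),('markouter',c(425,470),.014),('noseL',c(410,475),.025),('noseR',c(440,475),.025)):
  w=ray2z(p,0,q,z)[:2];print(n,np.round(w,4),np.degrees(np.arctan2(*(w-v[:2])[::-1])),np.hypot(*(w-v[:2])))
s=arm.read_state();print(s['joint_positions'],s['eef_pos'])
```

```text
[ 0.55289381 -0.02848341 -1.77897736] -101.92789454871262 [-0.1  0.5  2.1 -0.3  0.5  2.7 -0.7 -0.7 -0.3  1.2  0.9 -0.3 -1.2]
a,b,c [array([ 0.5999, -0.0384]), array([0.5628, 0.0185]), array([ 0.5059, -0.0186])]
markline [ 0.6221 -0.0333] -3.9942590466531867 0.06940553382700126
markouter [ 0.6361 -0.0331] -3.207934133219676 0.08332719889003123
noseL [ 0.6317 -0.0377] -6.6858129666100705 0.0793408630218625
noseR [ 0.6339 -0.0286] -0.0643694249269255 0.08103018578413278
[-1.65370474e-01 -9.61131366e-02  1.92153863e+00 -4.33013681e-07
  1.31417084e+00 -1.49742970e+00] [ 0.54125167 -0.03599076  0.19988206]
```

```bash
python3 -m handwheel '[[26,-1,7,10,8.5],[26,-2,14,20,17],[26,-3,21,30,25.5],[26,-4,28,40,34],[26,-5,35,50,42.5],[26,-6,42,60,51],[26,-7,50,70,59.5],[26,-8,58,80,68]]'
python3 -m handwheel '[[26,0,0,0,8],[26,0,0,0,16],[26,0,0,0,20],[26,0,0,0,20],[26,0,0,0,20]]'
python3 - <<'E'
from h import *
p=arm.camera_params('wrist');im=snap('wrist','w3.png')
from scipy.spatial.transform import Rotation as R
s=arm.read_state();M=R.from_rotvec(s['tcp_rot']).as_matrix();print(s['eef_pos'],np.round(M,3),s['joint_positions'])
print('to stud_b in tool mm',1000*M.T@(np.array([.5628,.0185,.046])-s['eef_pos']))
print(proj(p,[[.5628,.0185,.0455],[.553,-.0285,.0515]]))
E
```

```text
time_s: 5.25
eef_pos: [0.5626, 0.0187, 0.1187]
tcp_rot: [2.062, 2.37, 0.001]
wrist_force: [0.0, 0.1, -0.3]
gripper_width: 0.0364
grip_force: 0.0
time_s: 5.75
eef_pos: [0.5625, 0.0185, 0.1189]
tcp_rot: [2.434, 1.985, 0.0]
wrist_force: [0.1, 0.3, 0.1]
gripper_width: 0.0261
grip_force: 0.0
[0.56243174 0.01847395 0.11886306] [[ 0.201  0.98   0.   ]
 [ 0.98  -0.201 -0.   ]
 [ 0.     0.    -1.   ]] [-6.25486945e-02  2.70228306e-02  1.94486905e+00 -2.24272133e-05
  1.16945992e+00  1.40118277e-01]
to stud_b in tool mm [ 0.09867993  0.33789419 72.86314696]
[[275.37751473 220.41435515]
 [275.25338582 275.4904049 ]]
```

View pics/w3.png

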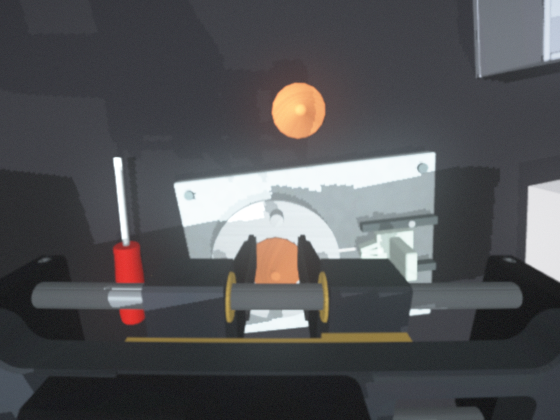

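The stud shows at (277,217), against a predicted (275,220), so the pads straddle it. I'll descend and start turning anticlockwise, slowly at first contact.

```bash
python3 -m handwheel '[[26,0,0,20,0],[26,0,0,40,0],[26,0,0,60,0],[26,0,0,72,0],[26,0,0,72,0]]'
python3 -m handwheel '[[26,0,-1.7,0,-2],[26,-0.1,-3.3,0,-4],[26,-0.3,-5,0,-6],[26,-0.5,-6.7,0,-8],[26,-0.7,-8.3,0,-10],[26,-1,-10,0,-12],[26,-1.4,-11.6,0,-14],[26,-1.9,-13.2,0,-16]]'
python3 - <<'E'
from h import *
from scipy.spatial.transform import Rotation as R
s=arm.read_state();M=R.from_rotvec(s['tcp_rot']).as_matrix();print(M[:,0],s['eef_pos'],s['wrist_force'])
r=s['eef_pos'][:2]-[.553,-.0285];print(np.hypot(*r),np.degrees(np.arctan2(r[1],r[0])))
p=arm.camera_params('wrist');im=snap('wrist','w4.png')
E
```

```text
time_s: 6.3
eef_pos: [0.5608, 0.0186, 0.0446]
tcp_rot: [-2.433, -1.983, 0.005]
wrist_force: [0.1, 0.3, 0.6]
gripper_width: 0.0264
grip_force: 0.0
time_s: 7.1
eef_pos: [0.5504, 0.0192, 0.0483]
tcp_rot: [2.132, 2.304, 0.003]
wrist_force: [0.9, -0.1, -0.1]
gripper_width: 0.0259
grip_force: 0.6
[-7.71257893e-02  9.97021193e-01 -5.95198329e-04] [0.55040814 0.01915063 0.0482841 ] [ 0.85233558 -0.10525423 -0.11837721]
0.0477210644374612 93.1134203845283
```

View pics/w4.png

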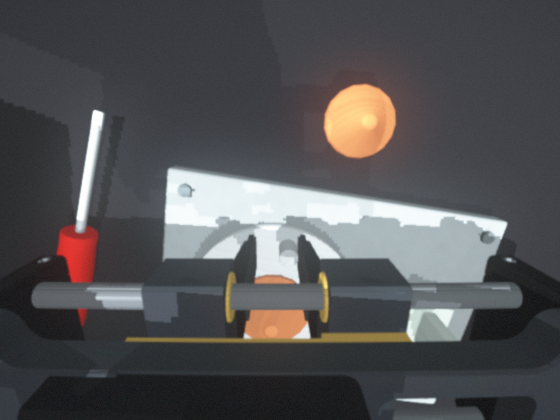

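The stud is between the fingers, next to the pushing pad. I'll carry on along the arc.

```bash
for i in 1; do python3 -m handwheel '[[26,-0.1,-2.5,0,-3],[26,-0.3,-5,0,-6],[26,-0.6,-7.5,0,-9],[26,-1,-10,0,-12],[26,-1.6,-12.4,0,-15],[26,-2.3,-14.8,0,-18],[26,-3.2,-17.2,0,-21],[26,-4.1,-19.5,0,-24]]'; done
python3 -m handwheel '[[26,-0.1,-2.5,0,-3],[26,-0.3,-5,0,-6],[26,-0.6,-7.5,0,-9],[26,-1,-10,0,-12],[26,-1.6,-12.4,0,-15],[26,-2.3,-14.8,0,-18],[26,-3.2,-17.2,0,-21],[26,-4.1,-19.5,0,-24]]'
python3 -m handwheel '[[26,-0.1,-2.5,0,-3],[26,-0.3,-5,0,-6],[26,-0.6,-7.5,0,-9],[26,-1,-10,0,-12],[26,-1.6,-12.4,0,-15],[26,-2.3,-14.8,0,-18],[26,-3.2,-17.2,0,-21],[26,-4.1,-19.5,0,-24]]'
python3 - <<'E'
from h import *
from scipy.spatial.transform import Rotation as R
s=arm.read_state();M=R.from_rotvec(s['tcp_rot']).as_matrix();print(np.degrees(np.arctan2(M[1,0],M[0,0])),s['eef_pos'],s['wrist_force'])
r=s['eef_pos'][:2]-[.553,-.0285];print(np.hypot(*r),np.degrees(np.arctan2(r[1],r[0])))
p=arm.camera_params('top')
im=snap('top')
P=proj(p,[[.553,-.0285,.0275],[.61,-.03,.02],[.505,-.03,.04]]);print(P)
cv2.imwrite('pics/t2.png',cv2.resize(im[150:260,240:340],(600,660)[:2],interpolation=cv2.INTER_CUBIC)[:600,:,::-1])
E
```

```text
time_s: 7.95
eef_pos: [0.5314, 0.0139, 0.0482]
tcp_rot: [1.607, 2.696, 0.003]
wrist_force: [1.3, 1.6, 0.0]
gripper_width: 0.0262
grip_force: 0.8
time_s: 8.75
eef_pos: [0.516, 0.0013, 0.0482]
tcp_rot: [1.011, 2.972, 0.003]
wrist_force: [0.4, 2.1, -0.1]
gripper_width: 0.0261
grip_force: 1.1
time_s: 9.55
eef_pos: [0.507, -0.0165, 0.0482]
tcp_rot: [0.372, 3.118, 0.003]
wrist_force: [0.2, 3.6, 1.1]
gripper_width: 0.0263
grip_force: 1.3
166.40544200880205 [ 0.50702358 -0.0165037   0.04820385] [0.23249864 3.55507359 1.06958786]
0.04751570523989949 165.376268905222
[[289.13881631 211.68157222]
 [290.17286488 191.03072008]
 [289.31010183 229.38688772]]
```

View pics/t2.png

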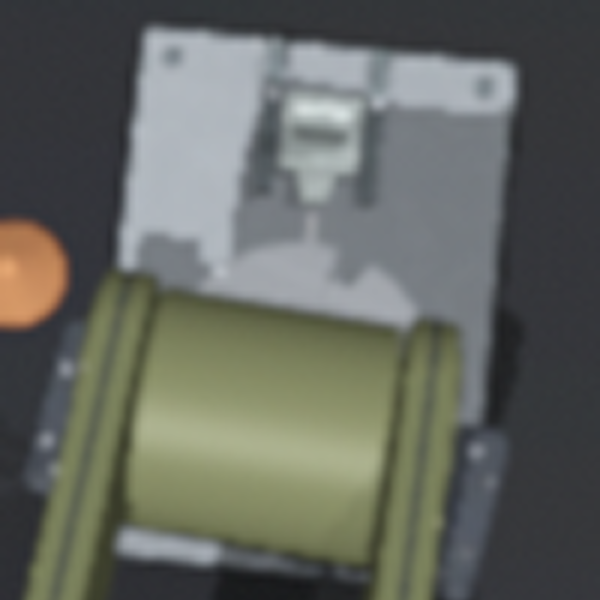

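The notch is at crop (350,272) and the mark line at (308,240), so roughly 18–23° remain. I'll turn another 14° and measure.

```bash
python3 -m handwheel '[[26,0,-1.7,0,-2],[26,-0.1,-3.3,0,-4],[26,-0.3,-5,0,-6],[26,-0.5,-6.7,0,-8],[26,-0.7,-8.3,0,-10],[26,-1,-10,0,-12],[26,-1.4,-11.6,0,-14],[26,-1.4,-11.6,0,-14]]'
cat > look.py <<'E'
from h import *
import sys
im=np.mean([snap('top').astype(float) for _ in range(2)],0).astype(np.uint8);p=arm.camera_params('top')
# top-down rectified patch at z=.0275: world x .46..0.70 -> up, y +.05..-.11 -> right ; 3 px/mm
H,W=600,480
for z,nm in((.0275,'a'),):
    xs=.67-np.arange(H)/5000.; ys=.02-np.arange(W)/5000.
    X,Y=np.meshgrid(xs,ys,indexing='ij')
    q=proj(p,np.stack([X,Y,np.full_like(X,z)],-1).reshape(-1,3)).astype(np.float32).reshape(H,W,2)
    o=cv2.remap(im,q[...,0],q[...,1],cv2.INTER_CUBIC)
    cv2.imwrite('pics/'+sys.argv[1],o[:,:,::-1])
s=arm.read_state();r=s['eef_pos'][:2]-[.553,-.0285];print(np.hypot(*r),np.degrees(np.arctan2(r[1],r[0])),s['wrist_force'],s['grip_force'],s['eef_pos'])
E
python3 look.py t3.png
```

```text
time_s: 10.4
eef_pos: [0.5055, -0.0285, 0.0478]
tcp_rot: [-0.007, 3.14, 0.001]
wrist_force: [-0.4, 1.6, 2.0]
gripper_width: 0.0261
grip_force: 1.0
0.04766452825286936 179.9913353119715 [0.64829594 1.95496626 1.38485815] 1.0368258878588676 [ 0.50533547 -0.02849279  0.04749223]
```

View pics/t3.png

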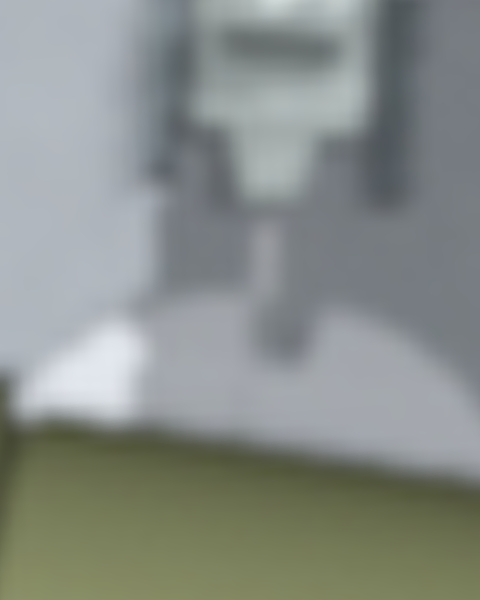

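The notch axis is near column 285 and the key nose and mark line near 268–272, measured from the flange centre at (242,585). That leaves about 4–5° to go. I'll turn 4.5° and measure numerically.

```bash
python3 -m handwheel '[[26,0,-1.3,0,-1.5],[26,0,-2.5,0,-3],[26,-0.1,-3.8,0,-4.5],[26,-0.1,-3.8,0,-4.5],[26,-0.1,-3.8,0,-4.5]]'
cat > num.py <<'E'
import cv2,numpy as np,sys
for f in sys.argv[1:]:
    g=cv2.imread('pics/'+f)[:,:,1].astype(float)
    cx,cy=242.5,585
    # polar about the flange centre
    out=[]
    for name,rr,sg in (('notch',range(236,286,5),-1),('line',range(310,345,5),1),('nose',range(395,430,5),1)):
        a=np.radians(np.arange(-14,24,.25)); prof=0
        for r in rr:
            prof=prof+cv2.remap(g.astype(np.float32),(cx+r*np.sin(a)).astype(np.float32)[None],(cy-r*np.cos(a)).astype(np.float32)[None],1)[0]/len(rr)
        d=sg*(prof-np.median(prof)); k=np.argmax(np.where(abs(np.degrees(a)-6)<10,d,-99)); m=abs(np.degrees(a)-np.degrees(a[k]))<8; w=np.clip(d-.4*d[k],0,None)*m
        out.append((name,round(float((w*np.degrees(a)).sum()/w.sum()),1),round(d[k])))
    print(f,out)
E
python3 look.py t4.png; python3 num.py t3.png t4.png
```

```text
time_s: 11.0
eef_pos: [0.5046, -0.0326, 0.0465]
tcp_rot: [0.132, -3.139, 0.0]
wrist_force: [0.5, 2.0, 0.5]
gripper_width: 0.0257
grip_force: 0.5
0.04858464020876746 -175.11433943458027 [-0.02109426  1.24079787  1.23123711] 0.30763808637857437 [ 0.50459189 -0.03263784  0.04644371]
t3.png [('notch', 9.7, 37), ('line', 4.1, 29), ('nose', 4.1, 57)]
t4.png [('notch', 5.2, 36), ('line', 4.1, 29), ('nose', 4.1, 51)]
```

```bash
python3 -m handwheel '[[26,0,-0.5,0,-0.5],[26,0,-0.9,0,-1],[26,0,-0.9,0,-1],[26,0,-0.9,0,-1]]'
python3 look.py t5.png; python3 num.py t5.png
```

```text
time_s: 11.5
eef_pos: [0.5046, -0.0333, 0.0465]
tcp_rot: [0.159, -3.137, -0.0]
wrist_force: [0.9, 1.5, 0.3]
gripper_width: 0.0261
grip_force: 0.6
0.048583535977117065 -174.2723727386912 [-0.20060749  0.78952476 -1.02060312] 0.6118946336209774 [ 0.50465901 -0.03334861  0.04649172]
t5.png [('notch', 4.0, 37), ('line', 4.1, 28), ('nose', 4.1, 50)]
```

Aligned to about 0.1°. I'll back off the stud, lift, close the fingers and go behind the key.

```bash
python3 -m handwheel '[[26,0,2,0,2],[26,0,5,0,5],[26,0,7,0,8],[26,0,7,-20,10],[26,0,7,-45,10],[0,0,7,-70,10],[0,0,7,-70,10],[0,0,7,-70,10]]'
python3 look.py t6.png; python3 num.py t6.png
python3 - <<'E'
from h import *
from scipy.spatial.transform import Rotation as R
s=arm.read_state();M=R.from_rotvec(s['tcp_rot']).as_matrix();print(np.degrees(np.arctan2(M[1,0],M[0,0])),s['gripper_width'])
a=np.radians(-4.2);e=np.array([np.cos(a),np.sin(a)])
t=np.r_[np.array([.553,-.0285])+.139*e,.047];print(t,1000*M.T@(t-s['eef_pos']))
p=arm.camera_params('top');snap('top')
for n in('key_grip','key'):
  for r in arm.regions_of('top',n)[:2]: print(n,r['confidence'],ray2z(p,0,r['location'],.048 if n!='key' else .03),r['mask'].sum())
E
```

```text
time_s: 12.4
eef_pos: [0.5043, -0.0266, 0.1169]
tcp_rot: [0.115, 3.138, -0.001]
wrist_force: [-0.0, 0.5, -0.3]
gripper_width: 0.0075
grip_force: 0.0
0.04992421905000525 177.5425193985703 [-0.22529275 -0.15799424 -1.28436851] 0.0 [ 0.5031217  -0.02635935  0.11513855]
t6.png [('notch', 4.0, 37), ('line', 4.1, 28), ('nose', 4.1, 49)]
175.81666495174446 0.0018998708639743735
[ 0.69162671 -0.03868011  0.047     ] [-189.06566859    1.46898386   67.68175492]
key_grip 0.62 [ 0.65060483 -0.03544142  0.048     ] 178
key 0.61 [ 0.6555208  -0.03428946  0.03      ] 206
```

Run:
```python
from h import *
p=arm.camera_params('top');c=lambda x,y:(240+x/6,150+y/6)
for n,q,z in(('nose',(313,203),.025),('dark strip top',(320,123),.062),('dark strip bot',(320,142),.062),('dark strip bot low',(320,142),.03),('key far edge',(322,93),.026),('key far edge hi',(322,93),.062)):
  w=ray2z(p,0,c(*q),z)[:2]-[.553,-.0285];print(n,np.round(w,4))
im=snap('top')
# overlay: predicted plate box top & base
a=np.radians(-4.2);R=np.array([[np.cos(a),-np.sin(a)],[np.sin(a),np.cos(a)]])
o=cv2.resize(im[150:220,255:335],(800,700)[:2],interpolation=cv2.INTER_CUBIC)
o=o[:600].copy()
def box(x0,x1,y,z,col):
  P=[[*(R@[x,yy]+[.553,-.0285]),z] for x,yy in((x0,-y),(x1,-y),(x1,y),(x0,y))]
  q=((proj(p,P)-[255,150])*10+5).astype(int);cv2.polylines(o,[q],True,col,1)
box(.109,.119,.013,.062,(255,0,0));box(.083,.153,.0195,.024,(0,255,0))
cv2.imwrite('pics/key.png',o[:,:,::-1])
```

```text
nose [ 0.076  -0.0064]
dark strip top [ 0.105  -0.0082]
dark strip bot [ 0.0965 -0.0084]
dark strip bot low [ 0.103  -0.0088]
key far edge [ 0.1263 -0.0093]
key far edge hi [ 0.1183 -0.0088]
```

View pics/key.png

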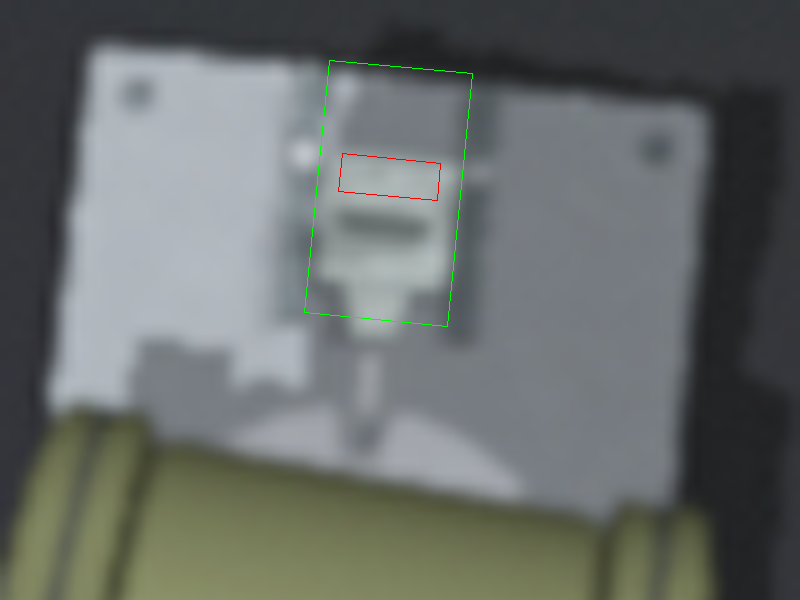

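Red is the predicted grip plate and it matches the light plate at rows 155–200; the top camera carries a few mm of offset. I'll descend well behind it and approach until contact.

```bash
python3 -m handwheel '[[0,-40,0,0,0],[0,-80,0,0,0],[0,-120,0,0,0],[0,-160,1,0,0],[0,-189,1.5,0,0],[0,-189,1.5,0,0]]' 
python3 -m handwheel '[[0,0,0,25,0],[0,0,0,50,0],[0,0,0,68,0],[0,0,0,68,0],[0,0,0,68,0]]'
python3 -m handwheel '[[0,1,0,0,0],[0,2,0,0,0],[0,3,0,0,0],[0,4,0,0,0],[0,5,0,0,0],[0,6,0,0,0],[0,7,0,0,0],[0,8,0,0,0]]'
```

```text
time_s: 13.3
eef_pos: [0.6952, -0.039, 0.1155]
tcp_rot: [0.115, 3.139, -0.0]
wrist_force: [-0.7, -0.1, -0.3]
gripper_width: 0.0001
grip_force: 0.0
time_s: 13.8
eef_pos: [0.6922, -0.0386, 0.0485]
tcp_rot: [-0.115, -3.139, -0.0]
wrist_force: [0.3, -0.8, 0.5]
gripper_width: 0.0006
grip_force: 0.0
time_s: 14.6
eef_pos: [0.6846, -0.0381, 0.0486]
tcp_rot: [-0.115, -3.139, 0.0]
wrist_force: [-0.4, -0.0, 0.1]
gripper_width: 0.0005
grip_force: 0.0
```

```bash
python3 -m handwheel '[[0,1,0,0,0],[0,2,0,0,0],[0,3,0,0,0],[0,4,0,0,0],[0,5,0,0,0],[0,6,0,0,0],[0,7,0,0,0],[0,8,0,0,0]]'
python3 -m handwheel '[[0,1,0,0,0],[0,2,0,0,0],[0,3,0,0,0],[0,4,0,0,0],[0,5,0,0,0],[0,6,0,0,0],[0,6,0,0,0],[0,6,0,0,0]]'
python3 look.py t7.png; python3 num.py t7.png
```

```text
time_s: 15.4
eef_pos: [0.6769, -0.0375, 0.0487]
tcp_rot: [0.115, 3.139, 0.0]
wrist_force: [2.2, 0.2, -1.1]
gripper_width: 0.0002
grip_force: 1.0
time_s: 16.2
eef_pos: [0.6706, -0.037, 0.0487]
tcp_rot: [-0.115, -3.139, -0.0]
wrist_force: [0.4, -0.3, -0.3]
gripper_width: 0.0001
grip_force: 0.5
0.11791307584046672 -4.16844121966649 [-0.34234961  0.80849956  0.06755337] 0.33074889332056046 [ 0.67060116 -0.03707097  0.0486564 ]
t7.png [('notch', 19.4, 2), ('line', -7.4, 0), ('nose', -4.6, 7)]
```

```bash
python3 -m handwheel '[[0,1,0,0,0],[0,2,0,0,0],[0,3,0,0,0],[0,4,0,0,0],[0,5,0,0,0],[0,6,0,0,0],[0,7,0,0,0]]'
python3 -m handwheel '[[0,0.6,0,0,0],[0,1.2,0,0,0],[0,1.8,0,0,0],[0,2.4,0,0,0],[0,3,0,0,0]]'
python3 -m handwheel '[[0,0.6,0,0,0],[0,1.2,0,0,0],[0,1.8,0,0,0],[0,2.4,0,0,0],[0,3,0,0,0]]'
```

```text
time_s: 17.0
eef_pos: [0.6638, -0.0365, 0.0487]
tcp_rot: [0.115, 3.139, 0.0]
wrist_force: [1.2, 1.0, -0.0]
gripper_width: 0.0005
grip_force: 1.0
time_s: 17.5
eef_pos: [0.6608, -0.0363, 0.0487]
tcp_rot: [0.115, 3.139, 0.0]
wrist_force: [1.4, 2.2, -0.8]
gripper_width: 0.0003
grip_force: 1.0
time_s: 18.0
eef_pos: [0.6578, -0.0361, 0.0487]
tcp_rot: [0.115, 3.139, 0.0]
wrist_force: [1.6, 1.3, 0.1]
gripper_width: 0.0007
grip_force: 1.0
```

```bash
for i in 1; do python3 -m handwheel '[[0,0.5,0,0,0],[0,1,0,0,0],[0,1.5,0,0,0],[0,2,0,0,0],[0,2,0,0,0]]'; done
python3 -m handwheel '[[0,0.5,0,0,0],[0,1,0,0,0],[0,1.5,0,0,0],[0,2,0,0,0],[0,2,0,0,0]]'
python3 -m handwheel '[[0,0.5,0,0,0],[0,1,0,0,0],[0,1,0,0,0]]'
```

```text
time_s: 18.5
eef_pos: [0.6557, -0.036, 0.0487]
tcp_rot: [-0.115, -3.139, 0.0]
wrist_force: [2.0, 1.4, -0.1]
gripper_width: 0.0006
grip_force: 0.8
time_s: 19.0
eef_pos: [0.6538, -0.0359, 0.0487]
tcp_rot: [-0.115, -3.139, 0.0]
wrist_force: [2.0, 2.1, 0.0]
gripper_width: 0.0003
grip_force: 0.9
time_s: 19.3
eef_pos: [0.6527, -0.0358, 0.0487]
tcp_rot: [-0.115, -3.139, 0.0]
wrist_force: [1.3, 1.1, -0.2]
gripper_width: 0.0004
grip_force: 0.9
```

```bash
python3 -m handwheel '[[0,0.5,0,0,0],[0,1,0,0,0],[0,1.5,0,0,0],[0,1.5,0,0,0]]'
python3 -m handwheel '[[0,0.5,0,0,0],[0,1,0,0,0],[0,1.5,0,0,0],[0,1.5,0,0,0]]'
python3 -m handwheel '[[0,0.5,0,0,0],[0,1,0,0,0],[0,1,0,0,0]]'
```

```text
time_s: 19.7
eef_pos: [0.6513, -0.0356, 0.0487]
tcp_rot: [-0.115, -3.139, -0.0]
wrist_force: [2.4, 0.3, 0.5]
gripper_width: 0.0004
grip_force: 0.9
time_s: 20.1
eef_pos: [0.6498, -0.0355, 0.0487]
tcp_rot: [-0.115, -3.139, 0.0]
wrist_force: [2.6, 0.8, -0.3]
gripper_width: 0.0005
grip_force: 0.9
time_s: 20.4
eef_pos: [0.649, -0.0355, 0.0487]
tcp_rot: [0.115, 3.139, -0.0]
wrist_force: [2.8, 1.2, -0.2]
gripper_width: 0.0006
grip_force: 1.5
```

```bash
python3 -m handwheel '[[0,0.5,0,0,0],[0,1,0,0,0],[0,1,0,0,0]]'
python3 -m handwheel '[[0,0.5,0,0,0],[0,1,0,0,0],[0,1,0,0,0]]'
python3 -m handwheel '[[0,0.5,0,0,0],[0,1,0,0,0],[0,1,0,0,0]]'
```

```text
time_s: 20.7
eef_pos: [0.6479, -0.0354, 0.0487]
tcp_rot: [0.115, 3.139, 0.0]
wrist_force: [2.8, 1.4, 0.2]
gripper_width: 0.0002
grip_force: 1.7
time_s: 21.0
eef_pos: [0.6472, -0.0353, 0.0487]
tcp_rot: [0.115, 3.139, 0.0]
wrist_force: [4.8, 0.7, -0.8]
gripper_width: 0.0003
grip_force: 2.3
time_s: 21.3
eef_pos: [0.6468, -0.0353, 0.0488]
tcp_rot: [0.115, 3.137, -0.0]
wrist_force: [6.7, 0.6, -3.7]
gripper_width: 0.0004
grip_force: 3.4
```

Force is building up as the key wedges, so I'll press in half-millimetre steps.

```bash
python3 -m handwheel '[[0,0.4,0,0,0],[0,0.8,0,0,0],[0,0.8,0,0,0]]'
python3 -m handwheel '[[0,0.4,0,0,0],[0,0.8,0,0,0],[0,0.8,0,0,0]]'
```

```text
time_s: 21.6
eef_pos: [0.6467, -0.0353, 0.0488]
tcp_rot: [0.115, 3.135, -0.0]
wrist_force: [9.0, 0.4, -5.1]
gripper_width: 0.001
grip_force: 4.5
time_s: 21.9
eef_pos: [0.6465, -0.0353, 0.0489]
tcp_rot: [0.115, 3.133, -0.0]
wrist_force: [11.2, 1.3, -7.0]
gripper_width: 0.0002
grip_force: 5.7
```

```bash
python3 -m handwheel '[[0,0.4,0,0,0],[0,0.8,0,0,0],[0,0.8,0,0,0],[0,0.8,0,0,0]]'
python3 -m handwheel '[[0,-2,0,0,0],[0,-5,0,0,0],[0,-12,0,0,0],[0,-12,0,-30,0],[0,-12,0,-75,0],[0,-12,0,-120,0],[0,-12,0,-160,0],[0,-12,0,-160,0]]'
python3 -m handwheel '[[0,-40,0,0,0],[0,-80,0,0,0],[0,-80,0,0,0],[0,-80,0,0,0]]'
python3 - <<'E'
from h import *
p=arm.camera_params('top');im=snap('top')
for c in('top','side'):
  if c=='side': snap(c);p=arm.camera_params(c)
  for n,z in(('key',.03),('key_grip',.048),('flange',.0275)):
    for r in arm.regions_of(c,n)[:2]: print(c,n,r['confidence'],ray2z(p,0,r['location'],z),r['mask'].sum())
E
python3 look.py t8.png; python3 num.py t6.png t8.png
```

```text
time_s: 22.3
eef_pos: [0.6465, -0.0353, 0.0489]
tcp_rot: [0.115, 3.131, -0.0]
wrist_force: [12.7, 1.4, -7.8]
gripper_width: 0.0006
grip_force: 6.9
time_s: 23.1
eef_pos: [0.6587, -0.0367, 0.2171]
tcp_rot: [0.114, 3.128, -0.003]
wrist_force: [0.4, -0.2, 0.0]
gripper_width: 0.0006
grip_force: 0.0
time_s: 23.5
eef_pos: [0.7346, -0.0419, 0.2063]
tcp_rot: [-0.115, -3.135, -0.0]
wrist_force: [0.3, 0.2, -0.8]
gripper_width: 0.0005
grip_force: 0.0
side key 0.62 [ 0.6257244  -0.02356486  0.03      ] 218
side key 0.3 [0.59601885 0.01413727 0.03      ] 3424
side key_grip 0.65 [ 0.62200261 -0.01411962  0.048     ] 254
side key_grip 0.34 [0.53676258 0.0106737  0.048     ] 1632
side flange 0.68 [ 0.54430257 -0.02005984  0.0275    ] 1591
0.1824735714245888 -4.1718652663806175 [ 0.031446   -0.97832126  0.48910921] 0.0 [ 0.73499007 -0.04177467  0.20915809]
t6.png [('notch', 4.0, 37), ('line', 4.1, 28), ('nose', 4.1, 49)]
t8.png [('notch', 15.1, 0), ('line', 5.5, 1), ('nose', -3.6, 1)]
```

```bash
python3 -m handwheel '[[0,0,40,-10,0],[0,0,80,-20,0],[0,0,120,-30,0],[0,0,160,-40,0],[0,0,200,-50,0],[0,0,240,-60,0],[0,0,280,-60,0],[0,0,280,-60,0]]'
python3 - <<'E'
from h import *
p=arm.camera_params('top');im=np.mean([snap('top').astype(float) for _ in range(3)],0).astype(np.uint8);cv2.imwrite('pics/top9.png',im[:,:,::-1])
old=cv2.imread('pics/top1.png')[:,:,::-1]
def rect(im,z):
    a=np.radians(-4.2);u=np.arange(.055,.135,.0002);v=np.arange(-.016,.016,.0002);U,V=np.meshgrid(u,v,indexing='ij')
    X=.549+U*np.cos(a)-V*np.sin(a);Y=-.0295+U*np.sin(a)+V*np.cos(a)
    q=proj(p,np.stack([X,Y,0*X+z],-1).reshape(-1,3)).astype(np.float32).reshape(*X.shape,2)
    return cv2.remap(im,q[...,0],q[...,1],cv2.INTER_CUBIC)
for z in(.026,.062):
    A,B=[cv2.cvtColor(rect(i,z),cv2.COLOR_RGB2GRAY).astype(np.float32) for i in(old,im)]
    for lo,hi in((.085,.13),(.09,.125),(.1,.125)):
        i0,i1=int((lo-.055)/.0002),int((hi-.055)/.0002)
        m=cv2.matchTemplate(B,A[i0:i1,20:-20],cv2.TM_CCOEFF_NORMED);_,b,_,l=cv2.minMaxLoc(m)
        print(z,lo,hi,'shift mm',(i0-l[1])*.2,(l[0]-20)*.2,round(b,2))
for n,z in(('key',.03),('key_grip',.048),('flange',.0275)):
  for r in arm.regions_of('top',n)[:1]: print(n,r['confidence'],ray2z(p,0,r['location'],z),r['mask'].sum())
E
python3 look.py t9.png; python3 num.py t6.png t9.png
```

```text
time_s: 24.8
eef_pos: [0.755, 0.2429, 0.269]
tcp_rot: [0.106, 3.139, 0.003]
wrist_force: [0.1, -0.4, 0.0]
gripper_width: 0.0004
grip_force: 0.0
0.026 0.085 0.13 shift mm 13.0 0.2 0.49
0.026 0.09 0.125 shift mm 34.4 0.2 0.94
0.026 0.1 0.125 shift mm 34.6 0.6000000000000001 0.98
0.062 0.085 0.13 shift mm 30.0 -1.4000000000000001 0.71
0.062 0.09 0.125 shift mm 33.4 0.2 0.97
0.062 0.1 0.125 shift mm 33.6 -0.2 0.97
key 0.7 [ 0.62697822 -0.02849359  0.03      ] 176
key_grip 0.74 [ 0.61958628 -0.028229    0.048     ] 142
flange 0.61 [ 0.54456499 -0.02592856  0.0275    ] 1542
0.33335252615618877 52.53145765603129 [0.35735674 0.14990724 0.15918116] 0.0 [0.75578693 0.23607772 0.26867341]
t6.png [('notch', 4.0, 37), ('line', 4.1, 28), ('nose', 4.1, 49)]
t9.png [('notch', -5.0, 7), ('line', 11.6, 16), ('nose', 2.3, 20)]
```

The key has travelled about 34 mm and is wedged in the notch. The robot is clear, so I'll hand in.

```bash
python3 -c "
from workcell import arm
print(arm.finish_job())"
```

```text
the job is handed in; nothing more can be done
None
```

I turned the flange until its notch faced the key, pressed the key home (about 34 mm of travel, 12.7 N peak push at the wrist) and handed the job in at about 25 s with the arm clear; no verdict was returned.

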